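Lock the open quarter-turn fastener on the lamp unit's cover

TASK

Someone changed the lamp in the photometer's lamp unit and left one of the two wing fasteners on its cover open: its wing still stands across the two ribs of its base. Turn that wing a quarter turn clockwise, until it drops between the ribs and is locked, then let go. Leave the other fastener locked, and do not knock over the brown bottle or the small dark vial beside the unit.

Things in the scene. Friction and masses are not known exactly. Their poses are not given: they have to be found in the camera images.
- lamp_unit: Fixed pale case, 140 mm deep (x) x 240 mm long (y) x 60 mm high, with a flat bare-metal cover on top; origin at the centre of its underside. Two identical wing fasteners sit on the cover's middle line, 65 mm either side of the centre; either may be the open one.
- wing_a (a joint): Turn of the open wing in rad, clockwise from above: 0 = blade across the case's long side, 1.571 = locked, blade along it (hard stops). Starts at 0.05 to 0.3. It rides on two ribs under an 8 N spring, and rib friction holds it where left. From about 1.35 on, once let go, the spring drops it 5 mm between the ribs, which centre it; held in a grip it stays up until released.
- wing_a_grip (a point): Point on the vertical turning axis of the open wing, a black upright blade 44 mm long (x axis) and 11 mm thick (y axis); pinch it across the thickness from above. Blade top 10 mm above the point; the full-thickness part ends 16 mm below it. The point is 34 mm above the cover when open, 29 mm when locked. Its steel base, 60 mm square, has two ribs, 8.5 mm high.
- wing_b (a joint): Turn of the other, identical fastener's wing, same meaning; it starts locked at 1.571 and must stay locked.
- wing_b_grip (a point): Same point on the locked fastener's wing: its blade lies along the case's long side, down between its ribs.
- bottle: Brown bottle with blue cap, 47 mm across and 98 mm tall, loose, standing on the worktop behind the case; origin at the centre of its underside, z up.
- vial: Small dark vial with white cap, 33 mm across and 73 mm tall, loose, standing on the worktop to the right of the case; origin at the centre of its underside, z up.
Mind the look-alikes: they are no part of the job. Leave any green or purple look-alike of the vial alone.

How it is judged:
By the outcome, as a careful person would: the job done as asked, in the order asked, and still so for the second after the job is handed in, with the robot touching nothing.
It also fails if it takes over 29 s, if anything falls off the work surface, if the arm or the gripper's body presses on something with over 40 N, if the wrist force passes 120 N, or if a joint passes its speed limit or range.

ROBOT

A 6-joint arm with a two-finger parallel gripper is mounted at the origin on a cart in front of the work surface, level with it; the furniture and walls round the work are solid. World frame = base frame: x ahead of the robot, y to its left, z up, the work surface at z = 0. Lengths are in mm, angles in rad, forces in N, time in s.
With the tool pointing down it reaches from about 300 to 950 mm from the base axis. Payload 3.1 kg.
Tool frame: the origin (TCP) lies on the centre line of the jaws, within the pads' length; the fingertips stand 11 mm ahead of it and the grasp point (between the pads) lies 8 mm behind it; z points along the fingers, x is the direction in which the jaws open and shut, and the axes are right-handed (so a half turn about z gives the same grasp; the last joint's range is limited). The gripper opens to 85 mm and grips with 20 to 120 N. Pads are 22 mm wide; open, the fingers measure 114 mm over their backs; the gripper's body (76 mm by 85 mm) begins 54 mm behind the grasp point. The pads swing forward as they close: fully open they stand 13 mm farther back than shut.
Start: joints at [1.191, 0.308, 1.634, -0, 1.2, -0.07], TCP at [190.569, 595.244, 242.272] pointing down, gripper open.
Joint ranges: [-3.06, 3.06], [-0.79, 1.96], [0.05, 2.63], [-1.19, 4.34], [0.05, 2.64], [-2.94, 2.94]. Speed limits (rad/s): [2.79, 2.79, 3.14, 3.14, 3.14, 3.14].

INTERFACE

Orientations are given as [roll, pitch, yaw] about the fixed x, y, z axes, in that order (R = Rz(yaw) Ry(pitch) Rx(roll)).
In Python, from cell import bot gives the robot as it stands.
- The arm moves only by the tool servo_tool, never from a script. Its argument "motion" is a list of rows, each a list of 3 entries, a list of its own where there are three numbers: the shift along the world's x, y, z in m, then the turn, a rotation vector about the world's x, y, z in rad, then the opening, from -1 (shut) to 1 (fully open). In form: [[[dx, dy, dz], [ax, ay, az], claw], ...]. A call has 1 to 8 rows; each row is the pose to reach, as a shift and turn from the pose commanded when the call began; what a row does not reach only later rows make up. A row lasts 1/8 s, in which the tool goes at most 62.5 mm and 10.7 degrees, less where a joint would pass 70% of its speed; a pose out of reach is approached as far as the arm can. A call with a gripper value outside its range is refused whole. The fingers move at their own pace and stop on an object; the grip force is fixed at half the most. Time passes only in rows, so rows that repeat a pose let the fingers close. It gives the time, the measured TCP pose, the force and the opening at its end, in the units of the state.
- bot.get_obs(): the state, without advancing time (a new reading comes with each control period).
- bot.capture(name): name is "side" or "top" or "wrist"; returns the picture (420x560x3 uint8, red, green, blue); there is no depth.
- bot.camera_model(name): a dict with "K" (3x3 intrinsics, pixels), "rvec" (rotation vector, rad) and "tvec" (3), from world to camera coordinates, as OpenCV has them. Camera axes: x right, y down, z forward; pixel columns grow to the right and rows downward; lengths in mm; the calibration is good to about 2 mm. A picture is of the moment at which its call begins: read the wrist's pose just before it. camera_model takes no time and is no camera call; for the wrist camera it gives the pose at the moment of the call.
- bot.job_done(): hands the job in, once; it reports no verdict.
The state is a dict: "time_s": time; "q": joint angles; "joint_velocities": joint speeds; "effort": joint torques, N m; "tool_pos": TCP position; "orientation": TCP orientation; "wrist_force": force on the tool from outside, world axes, zero at the start; "torque": the same for the moment, N m; "grip_width": finger opening in mm.
Only numpy, scipy, OpenCV 4.12 (cv2) and the standard library are available. Lean on these libraries where they do the work, as an engineer would, in place of code of your own. Each camera call takes 0.05 s, during which the arm holds its last target.

## Working session

There is one attempt and no reset: what is moved stays moved. The work goes in short steps, Python scripts to look and compute and a tool call to move; the robot and the scene stay as the last step left them, time stands still between calls to the robot, and variables do not carry over. Pictures are saved under pics/ and viewed, and the job is handed in when it is done.

Besides the shell and the picture viewer there is one more tool, called after "Emit:" by a JSON object that holds its "method" and its "body", one argument or row to a line. servo_tool: Moves the arm, as the interface text tells. Its arguments: {"type":"object","properties":{"motion":{"type":"array","items":{"type":"array"}}},"required":["motion"]}

```bash
mkdir -p pics; ls; python3 - <<'E'
from cell import bot
import cv2
print(bot.get_obs())
for n in ("side","top","wrist"):
    m=bot.camera_model(n); print(n,m)
    cv2.imwrite(f"pics/{n}0.png",bot.capture(n)[:,:,::-1])
E
```

```text
pics
{'time_s': 0.0, 'q': array([ 1.19131478e+00,  3.09000645e-01,  1.63521711e+00, -2.47146902e-05,
        1.19968857e+00, -6.97139158e-02]), 'joint_velocities': array([-6.38281309e-04, -1.17423225e-03,  1.84813047e-03, -9.01106325e-05,
        1.60837816e-03,  3.93632469e-05]), 'effort': array([ 3.07288919e-04, -4.15245330e+01, -2.76674223e+01, -2.66843263e-04,
        9.92652116e-03, -3.95577126e-05]), 'tool_pos': array([190.26407228, 594.48668244, 241.03520196]), 'orientation': array([-3.14145444e+00,  2.30966360e-03,  1.26103784e+00]), 'wrist_force': array([-0.91187754,  0.02180159, -0.04406059]), 'torque': array([-0.00413687,  0.02694733, -0.01662552]), 'grip_width': 85.41084721835601}
side {'K': array([[517.14641807,   0.        , 282.02259797],
       [  0.        , 517.14641807, 215.5828086 ],
       [  0.        ,   0.        ,   1.        ]]), 'rvec': array([ 2.16807828, -1.05520421,  0.44054883]), 'tvec': array([-268.64119963,  460.4031083 ,  764.75515115])}
top {'K': array([[438.37484448,   0.        , 276.9188283 ],
       [  0.        , 438.37484448, 214.46926892],
       [  0.        ,   0.        ,   1.        ]]), 'rvec': array([ 2.16119092, -2.21754179,  0.02599422]), 'tvec': array([139.59361558, 600.67371308, 993.69310505])}
wrist {'K': array([[369.00877749,   0.        , 286.35785553],
       [  0.        , 369.00877749, 212.95458302],
       [  0.        ,   0.        ,   1.        ]]), 'rvec': array([-2.35705296, -1.72291356, -0.22373815]), 'tvec': array([-625.29787603,  -35.36704892,  379.18078348])}
```

View pics/side0.png

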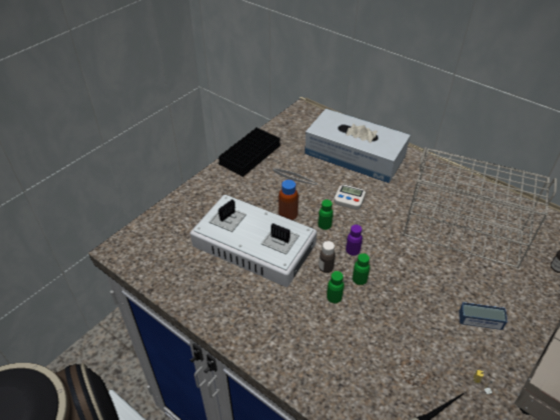

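View pics/top0.png

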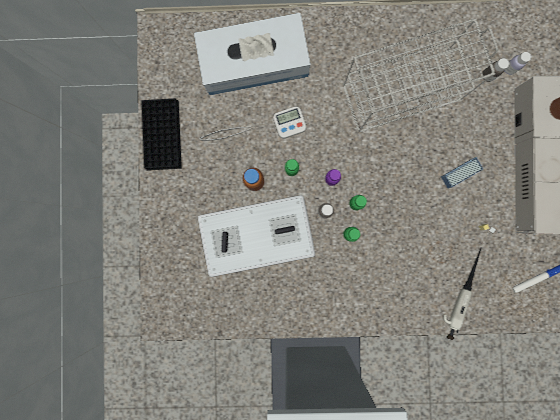

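View pics/wrist0.png

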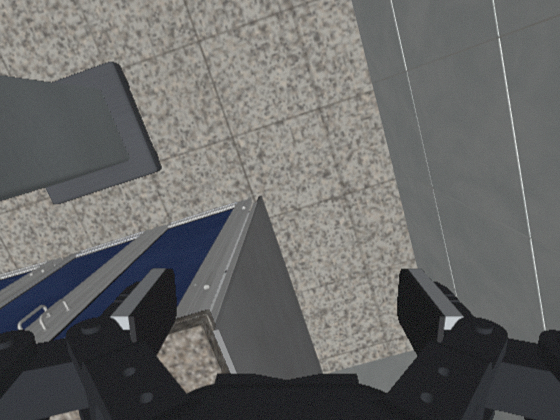

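The top picture shows the case at about (256,236). Its left fastener at (225,241) has the blade across the long side, so that is the open one. The right fastener at (285,230) lies along the long side and is locked. The bottle is at (254,178). The dark vial with the white cap is at (327,210), and green and purple look-alikes stand around it. I'll measure and confirm on an enlarged crop.

```bash
cat > h.py <<'E'
import numpy as np, cv2
from cell import bot
def RT(m): return cv2.Rodrigues(np.array(m['rvec'],float))[0], np.array(m['tvec'],float)
def proj(m,p):
    return cv2.projectPoints(np.array(p,float).reshape(-1,3),m['rvec'],m['tvec'],m['K'],None)[0].reshape(-1,2)
def ray(m,uv):
    R,t=RT(m); d=R.T@np.linalg.inv(m['K'])@np.array([uv[0],uv[1],1.]); return -R.T@t,d
def onz(m,uv,z):
    c,d=ray(m,uv); return c+d*(z-c[2])/d[2]
def tri(ms,uvs):
    P=[]
    for m in ms:
        R,t=RT(m); P.append(m['K']@np.c_[R,t])
    X=cv2.triangulatePoints(P[0],P[1],np.array(uvs[0],float).reshape(2,1),np.array(uvs[1],float).reshape(2,1)).ravel(); return X[:3]/X[3]
E
python3 - <<'E'
from h import *
mt=bot.camera_model('top'); ms=bot.camera_model('side')
im=cv2.imread('pics/top0.png'); s=cv2.imread('pics/side0.png')
print('tcp px',proj(mt,[190,594,241]),'base',proj(mt,[0,0,0]))
# cover corners
g=cv2.cvtColor(im,cv2.COLOR_BGR2GRAY)
mask=np.zeros_like(g); mask[190:285,190:325]=(g[190:285,190:325]>165)*255
mask=cv2.morphologyEx(mask,cv2.MORPH_CLOSE,np.ones((5,5)))
mask=cv2.morphologyEx(mask,cv2.MORPH_OPEN,np.ones((5,5)))
c=max(cv2.findContours(mask,cv2.RETR_EXTERNAL,cv2.CHAIN_APPROX_NONE)[0],key=cv2.contourArea)
b=cv2.boxPoints(cv2.minAreaRect(c)); print(b)
P=np.array([onz(mt,p,60) for p in b]);print(P.round(1),'edges',np.linalg.norm(P-np.roll(P,1,0),axis=1),'ctr',P.mean(0))
# blades
m2=np.zeros_like(g); m2[195:280,200:315]=(g[195:280,200:315]<60)*255
for c in cv2.findContours(m2,cv2.RETR_EXTERNAL,cv2.CHAIN_APPROX_NONE)[0]:
    if cv2.contourArea(c)>30: print('blade',cv2.contourArea(c),cv2.minAreaRect(c),[onz(mt,cv2.minAreaRect(c)[0],z).round(1) for z in (104,)])
for n,uv,z in (('bottlecap',(252,176),98),('vialcap',(327,210),73)): print(n,onz(mt,uv,z))
a=cv2.resize(im[150:290,185:385],None,fx=4,fy=4,interpolation=cv2.INTER_CUBIC)
cv2.imwrite('pics/c1.png',a)
cv2.imwrite('pics/c2.png',cv2.resize(s[170:310,180:380],None,fx=4,fy=4,interpolation=cv2.INTER_CUBIC))
E
```

```text
tcp px [[ 13.81417312 450.43515761]] base [[338.5015536  479.46078815]]
[[195.92451 214.74402]
 [303.06274 194.47461]
 [314.80676 256.55008]
 [207.66852 276.8195 ]]
[[606.1 301.7  60. ]
 [644.5  64.7  60. ]
 [508.   42.8  60. ]
 [469.4 278.3  60. ]] edges [138.69147378 240.15730985 138.27114108 238.55331976] ctr [557.02203615 171.86677896  60.        ]
blade 67.5 ((224.5, 241.5), (19.0, 5.0), 90.0) [array([546.3, 233.6, 104. ])]
blade 68.0 ((284.51922607421875, 229.59616088867188), (4.510671138763428, 19.21938133239746), 78.69007110595703) [array([568.1, 107.3, 104. ])]
bottlecap [683.36753244 173.21620064  98.        ]
vialcap [608.32707946  14.44733806  73.        ]
```

View pics/c1.png

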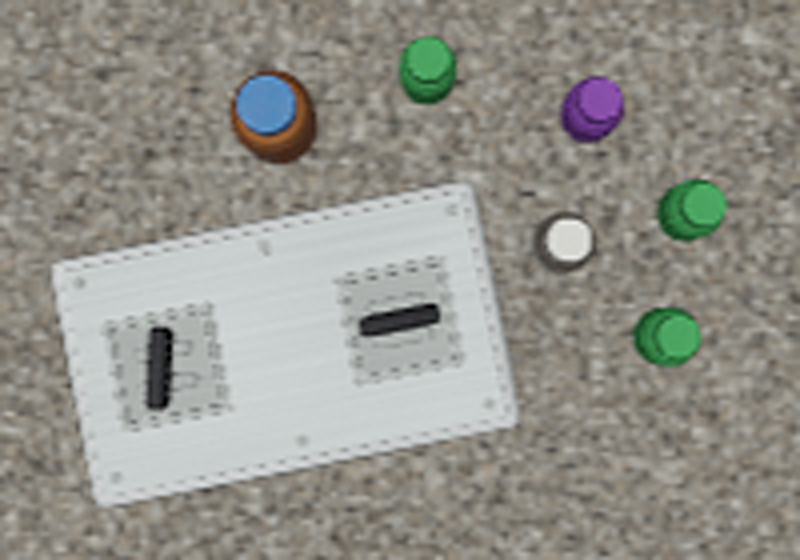

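View pics/c2.png

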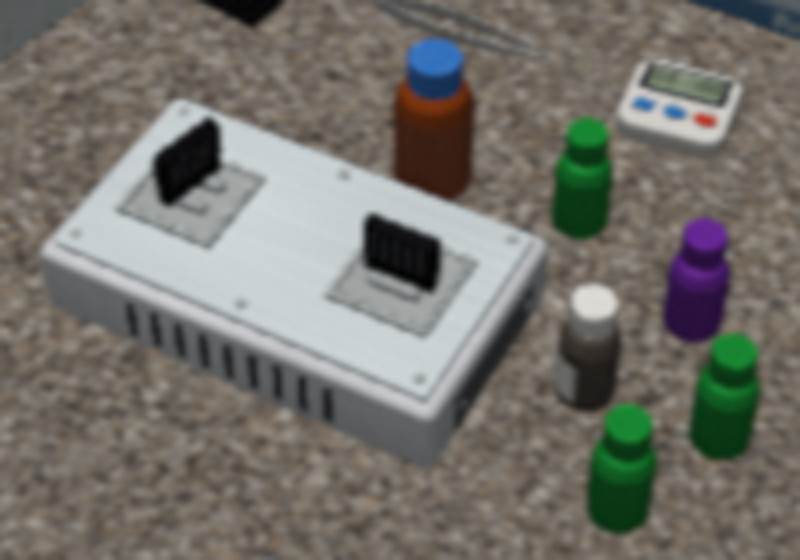

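The crops confirm it. The left wing, at about (158,368) in the first crop, is up across its ribs (rib ends visible) and is open. The right wing lies along the long side. The dark vial is the one with the white cap. From the geometry I get case centre (557,172), yaw 0.16, and an open-wing axis at about (546.6,236). I'll move above it and look with the wrist camera.

Emit:
{"method": "servo_tool", "body": {
  "motion": [
    [[0.05, -0.05, -0.005], [0, 0, 0.04], 1],
    [[0.09, -0.09, -0.01], [0, 0, 0.08], 1],
    [[0.13, -0.13, -0.015], [0, 0, 0.12], 1],
    [[0.17, -0.17, -0.02], [0, 0, 0.16], 1],
    [[0.21, -0.21, -0.025], [0, 0, 0.2], 1],
    [[0.25, -0.25, -0.03], [0, 0, 0.24], 1],
    [[0.29, -0.29, -0.035], [0, 0, 0.27], 1],
    [[0.33, -0.33, -0.04], [0, 0, 0.27], 1]
  ]
}}

```text
time_s: 1.15
tool_pos: [521.5, 263.7, 201.9]
orientation: [-3.141, -0.0, 1.531]
wrist_force: [0.7, -0.2, 1.1]
grip_width: 85.3
```

Emit:
{"method": "servo_tool", "body": {
  "motion": [
    [[0.026, -0.029, 0], [0, 0, 0], 0.3],
    [[0.026, -0.029, 0], [0, 0, 0], 0.3],
    [[0.026, -0.029, 0], [0, 0, 0], 0.3]
  ]
}}

```text
time_s: 1.52
tool_pos: [545.9, 236.4, 201.8]
orientation: [-3.14, -0.0, 1.53]
wrist_force: [-1.0, 0.3, 0.2]
grip_width: 55.8
```

```bash
python3 - <<'E'
from h import *
o=bot.get_obs(); print(o['time_s'],o['tool_pos'],o['orientation'],o['grip_width'],o['q'])
m=bot.camera_model('wrist'); im=bot.capture('wrist')[:,:,::-1].copy(); cv2.imwrite('pics/w1.png',im)
np.savez('w1.npz',**m)
print(proj(m,[[546.6,236,104],[567.4,107.8,99],[546.6,236,60]]))
E
```

```text
1.525 [545.91702817 236.38570549 201.82317794] [-3.14019156e+00 -1.65006024e-04  1.53048247e+00] 55.75382764619104 [ 3.35101189e-01  2.92342287e-01  1.74109230e+00  7.45157856e-04
  1.10940120e+00 -1.19571355e+00]
[[283.60154945 218.05174787]
 [ 96.43745489 252.59080711]
 [284.05912624 202.41653437]]
```

View pics/w1.png

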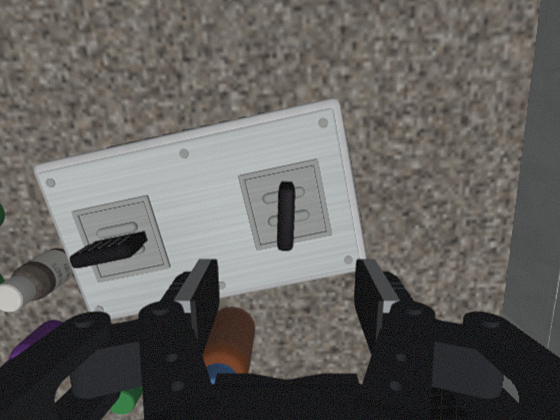

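The wrist picture shows the open wing at about (286,216), within about 2 px of the prediction, and the locked one at about (110,248). Next I'll measure the wing's axis and yaw, plus its base, from this view.

```bash
python3 - <<'E'
from h import *
m=dict(np.load('w1.npz')); im=cv2.imread('pics/w1.png'); g=cv2.cvtColor(im,cv2.COLOR_BGR2GRAY)
mk=np.zeros_like(g); mk[170:258,260:315]=(g[170:258,260:315]<70)*255
c=max(cv2.findContours(mk,cv2.RETR_EXTERNAL,cv2.CHAIN_APPROX_NONE)[0],key=cv2.contourArea)
r=cv2.minAreaRect(c); print(r, cv2.boundingRect(c))
for v in range(180,254,6):
    xs=np.where(mk[v])[0]; 
    if len(xs): print(v,xs.min(),xs.max(),onz(m,((xs.min()+xs.max())/2,v),104)[:2].round(1))
# extremes along blade at top height
ys=np.where(mk.any(1))[0]; 
for v in (ys.min(),ys.max()): print(v,[onz(m,(286,v),z)[:2].round(1) for z in (78,104)])
# base square
c4=np.array([[239,176],[317,159],[331,234],[257,250]],float)
P=np.array([onz(m,p,60) for p in c4]); print(P.round(1),P.mean(0),np.linalg.norm(P-np.roll(P,1,0),axis=1))
e=P[1]-P[0]; print('base yaw',np.arctan2(-e[0],e[1]), 'left edge', np.arctan2(*(P[3]-P[0])[[1,0]]))
cv2.imwrite('pics/c3.png',cv2.resize(im[150:265,225:345],None,fx=5,fy=5,interpolation=cv2.INTER_CUBIC))
E
```

```text
((285.4062194824219, 215.938720703125), (16.872142791748047, 68.2572250366211), 2.2025980949401855) (277, 182, 18, 69)
186 279 293 [525.6 238.4]
192 278 294 [529.5 238.2]
198 278 294 [533.4 238.1]
204 278 293 [537.3 237.6]
210 278 293 [541.3 237.4]
216 278 293 [545.3 237.3]
222 278 293 [549.3 237.1]
228 277 293 [553.4 236.6]
234 277 292 [557.5 236.1]
240 277 292 [561.6 236. ]
246 278 292 [565.8 236.1]
182 [array([527.7, 238.3]), array([523. , 238.5])]
250 [array([578.5, 236.3]), array([568.7, 236.7])]
[[525.  203.1  60. ]
 [514.6 261.7  60. ]
 [573.4 271.6  60. ]
 [584.4 213.   60. ]] [549.31261499 237.36481449  60.        ] [60.22919806 59.53643815 59.60974987 59.5787882 ]
base yaw 0.17556377487261512 left edge 0.1659989206737382
```

View pics/c3.png

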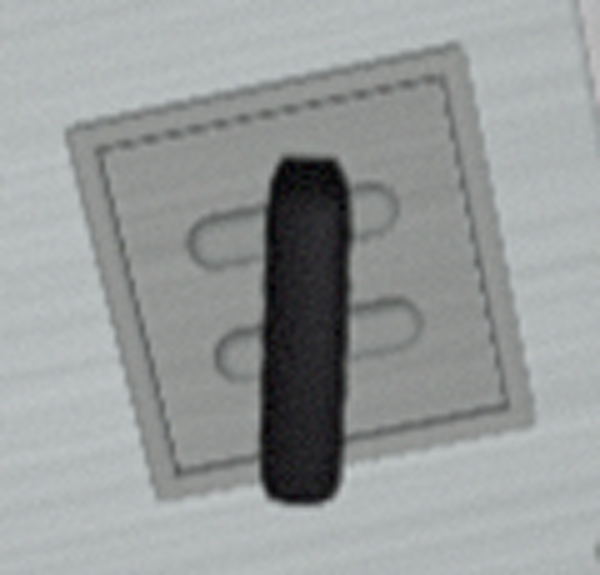

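The axis is at about (547,237), the blade yaw is about -0.06 and the turn is about 0.23. I'll descend and close.

Emit:
{"method": "servo_tool", "body": {
  "motion": [
    [[0.001, 0.001, -0.04], [0, 0, -0.02], 0.3],
    [[0.001, 0.001, -0.08], [0, 0, -0.02], 0.3],
    [[0.001, 0.001, -0.105], [0, 0, -0.02], 0.3],
    [[0.001, 0.001, -0.114], [0, 0, -0.02], 0.3],
    [[0.001, 0.001, -0.114], [0, 0, -0.02], 0.3]
  ]
}}

```text
time_s: 2.2
tool_pos: [546.9, 238.0, 88.2]
orientation: [-3.141, 0.0, 1.512]
wrist_force: [0.4, 0.8, 0.4]
grip_width: 55.4
```

Emit:
{"method": "servo_tool", "body": {
  "motion": [
    [[0, 0, 0], [0, 0, 0], -1],
    [[0, 0, 0], [0, 0, 0], -1],
    [[0, 0, 0], [0, 0, 0], -1],
    [[0, 0, 0], [0, 0, 0], -1],
    [[0, 0, 0], [0, 0, 0], -1],
    [[0, 0, 0], [0, 0, 0], -1]
  ]
}}

```text
time_s: 2.95
tool_pos: [548.5, 235.9, 89.8]
orientation: [3.14, 0.002, 1.511]
wrist_force: [-0.7, -5.9, 5.6]
grip_width: 9.8
```

```bash
python3 - <<'E'
from h import *
o=bot.get_obs(); print(o['time_s'],o['tool_pos'],o['orientation'],o['grip_width'],o['wrist_force'],o['torque'])
cv2.imwrite('pics/w2.png',bot.capture('wrist')[:,:,::-1]); cv2.imwrite('pics/s2.png',cv2.resize(bot.capture('side')[150:300,170:370,::-1],None,fx=4,fy=4,interpolation=cv2.INTER_CUBIC))
E
```

```text
2.95 [548.53773665 235.86994603  89.82064667] [3.13998304e+00 1.93608258e-03 1.51134077e+00] 9.77849840675325 [-0.68990946 -5.94622571  5.5826543 ] [-0.7695848   0.15924681  0.01253547]
```

View pics/w2.png

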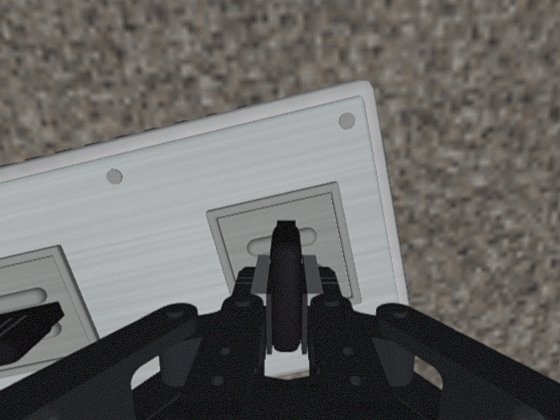

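View pics/s2.png

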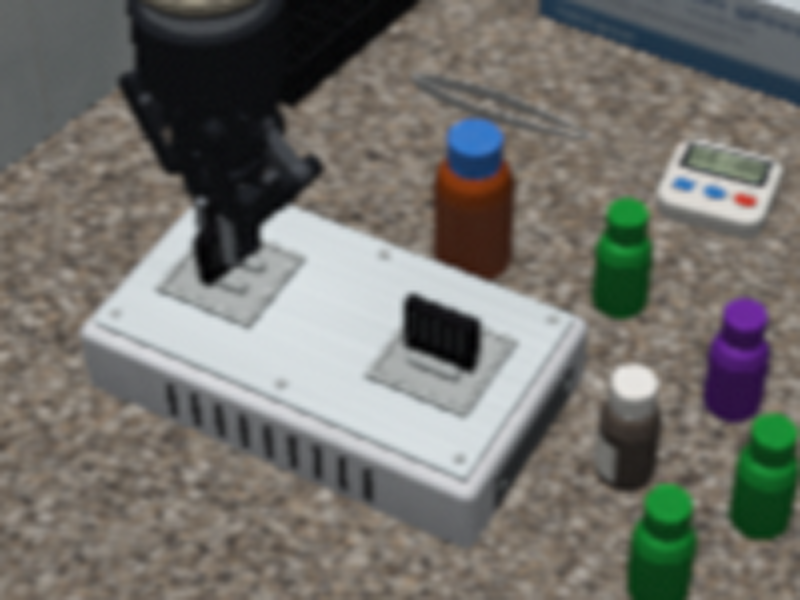

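The jaws have the blade between the pads (width 9.8), and wing B is untouched. The tool was pulled about 2 mm in -y, so I'll shift that way while turning clockwise.

Emit:
{"method": "servo_tool", "body": {
  "motion": [
    [[0, -0.001, 0], [0, 0, -0.1], -1],
    [[0, -0.0015, 0], [0, 0, -0.25], -1],
    [[0, -0.0015, 0], [0, 0, -0.4], -1],
    [[0, -0.0015, 0], [0, 0, -0.55], -1],
    [[0, -0.0015, 0], [0, 0, -0.7], -1],
    [[0, -0.0015, 0], [0, 0, -0.7], -1]
  ]
}}

```text
time_s: 3.8
tool_pos: [548.3, 235.1, 89.8]
orientation: [3.14, -0.0, 0.81]
wrist_force: [-1.0, -3.2, 4.2]
grip_width: 9.9
```

```bash
python3 - <<'E'
from h import *
o=bot.get_obs(); print(o['time_s'],o['tool_pos'],o['orientation'],o['grip_width'],o['wrist_force'],o['torque'])
cv2.imwrite('pics/w3.png',bot.capture('wrist')[:,:,::-1])
E
```

```text
3.8 [548.25715135 235.0749005   89.79951477] [ 3.14013879e+00 -1.40233459e-04  8.10125102e-01] 9.879468984600791 [-1.02820154 -3.18441996  4.16306041] [-0.61357576  0.17589557 -0.0602448 ]
```

View pics/w3.png

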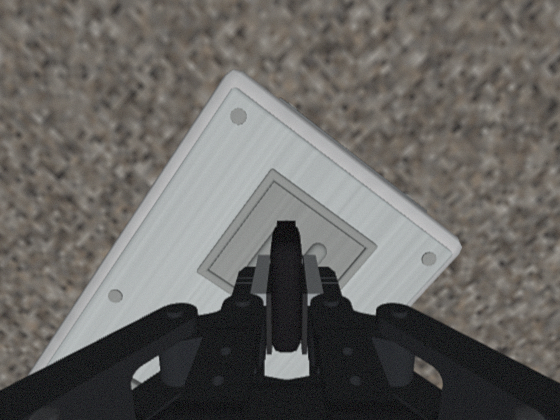

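The blade turned with the jaws and stays centred at (286,285) with low forces. I'll finish the turn to yaw about 0.165.

Emit:
{"method": "servo_tool", "body": {
  "motion": [
    [[0, 0, 0], [0, 0, -0.15], -1],
    [[0, 0, 0], [0, 0, -0.3], -1],
    [[0, 0, 0], [0, 0, -0.45], -1],
    [[0, 0, 0], [0, 0, -0.57], -1],
    [[0, 0, 0], [0, 0, -0.64], -1],
    [[0, 0, 0], [0, 0, -0.64], -1],
    [[0, 0, 0], [0, 0, -0.64], -1]
  ]
}}

```text
time_s: 4.72
tool_pos: [547.5, 234.7, 87.3]
orientation: [3.14, 0.0, 0.172]
wrist_force: [4.0, -4.0, -7.9]
grip_width: 10.0
```

```bash
python3 - <<'E'
from h import *
o=bot.get_obs(); print(o['time_s'],o['tool_pos'],o['orientation'],o['grip_width'],o['wrist_force'],o['torque'])
cv2.imwrite('pics/w4.png',bot.capture('wrist')[:,:,::-1])
E
```

```text
4.725 [547.52555775 234.6706774   87.30610762] [3.13996557e+00 4.52457534e-04 1.72393172e-01] 10.015811419964754 [ 4.04853887 -4.04628553 -7.90850322] [-0.66808293 -0.71563213  0.00331785]
```

View pics/w4.png

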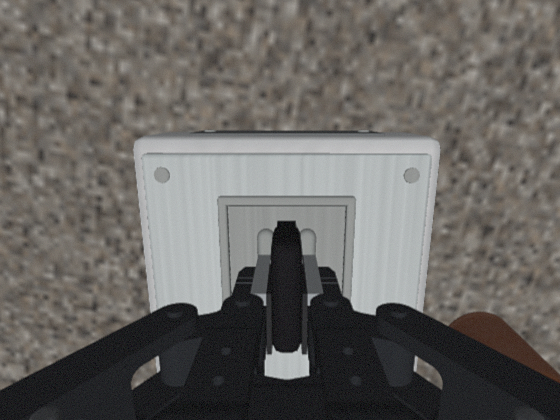

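The blade now lies in line between the ribs, visible at (266,240) and (308,240), at yaw 0.172. The -8 N on z is the spring pulling down. I'll open moderately, wait, then rise.

Emit:
{"method": "servo_tool", "body": {
  "motion": [
    [[0, 0, 0], [0, 0, 0], -0.2],
    [[0, 0, 0], [0, 0, 0], -0.2],
    [[0, 0, 0], [0, 0, 0], -0.2],
    [[0, 0, 0], [0, 0, 0], -0.2],
    [[0, 0, 0.03], [0, 0, 0], -0.2],
    [[0, 0, 0.07], [0, 0, 0], -0.2],
    [[0, 0, 0.11], [0, 0, 0], -0.2],
    [[0, 0, 0.11], [0, 0, 0], -0.2]
  ]
}}

```text
time_s: 5.78
tool_pos: [550.6, 237.0, 203.1]
orientation: [-3.14, -0.009, 0.171]
wrist_force: [-0.8, -0.5, -0.2]
grip_width: 34.2
```

```bash
python3 - <<'E'
from h import *
o=bot.get_obs(); print(o['time_s'],o['tool_pos'],o['orientation'],o['grip_width'],o['wrist_force'])
m=bot.camera_model('wrist');im=bot.capture('wrist')[:,:,::-1].copy();cv2.imwrite('pics/w5.png',im); np.savez('w5.npz',**m)
cv2.imwrite('pics/s5.png',cv2.resize(bot.capture('side')[150:300,170:370,::-1],None,fx=4,fy=4,interpolation=cv2.INTER_CUBIC))
E
```

```text
5.775 [550.57448028 236.9629372  203.07442829] [-3.1398846  -0.00912004  0.17117004] 34.153377090854605 [-0.7752954  -0.53514466 -0.1840294 ]
```

View pics/w5.png

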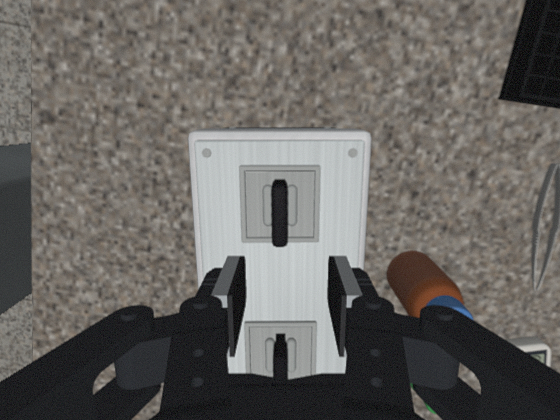

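View pics/s5.png

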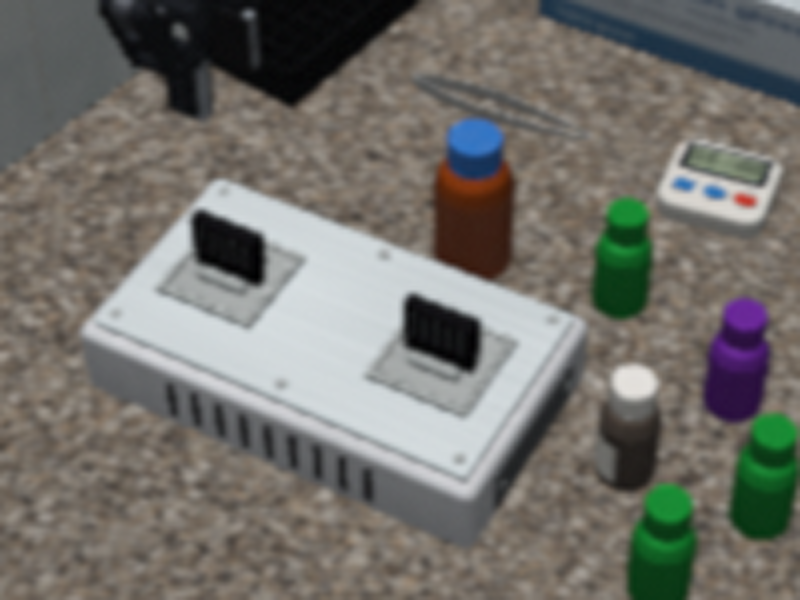

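Both wings look alike: A's top-left is at (195,212) and B's at (408,296), each 76 px above its base corner. I'll check the 5 mm drop numerically.

```bash
python3 - <<'E'
from h import *
ms=bot.camera_model('side'); im=cv2.imread('pics/s5.png'); g=cv2.cvtColor(im,cv2.COLOR_BGR2GRAY)
y=np.array([-.163,.987])
for n,(r0,r1,c0,c1),ax in (('A',(195,300,180,280),(547.5,235.7)),('B',(280,385,395,490),(568.3,107.5))):
    mk=np.zeros_like(g); mk[r0:r1,c0:c1]=(g[r0:r1,c0:c1]<70)*255
    c=max(cv2.findContours(mk,cv2.RETR_EXTERNAL,cv2.CHAIN_APPROX_NONE)[0],key=cv2.contourArea)[:,0]
    print(n,'bbox',cv2.boundingRect(c.reshape(-1,1,2)))
    col=(c[:,0].min()+c[:,0].max())//2; print(' mid col',col,'rows',c[c[:,0]==col][:,1].min(),c[c[:,0]==col][:,1].max())
    for z in (99,104): print(' z',z,((proj(ms,[ax[0],ax[1],z])-[170,150])*4).round(1), 'bottom',((proj(ms,[ax[0],ax[1],60])-[170,150])*4).round(1))
w=cv2.imread('pics/w5.png'); g=cv2.cvtColor(w,cv2.COLOR_BGR2GRAY); m=dict(np.load('w5.npz'))
mk=np.zeros_like(g); mk[172:252,264:296]=(g[172:252,264:296]<70)*255
P=np.array([onz(m,((np.where(mk[v])[0][[0,-1]]).mean(),v),99)[:2] for v in range(188,240)])
vx,vy,_,_=cv2.fitLine(P.astype(np.float32),cv2.DIST_L2,0,.01,.01).ravel(); print('blade yaw',np.arctan2(vy,vx),'turn',.165-np.arctan2(vy,vx), 'turn mod pi',(.165-np.arctan2(vy,vx))%np.pi)
E
```

```text
A bbox (193, 213, 71, 72)
 mid col 228 rows 223 272
 z 99 [[227.2 225. ]] bottom [[232.1 276.1]]
 z 104 [[226.5 218.3]] bottom [[232.1 276.1]]
B bbox (405, 297, 75, 74)
 mid col 442 rows 308 359
 z 99 [[441.4 311.9]] bottom [[441.  362.8]]
 z 104 [[441.4 305.2]] bottom [[441.  362.8]]
blade yaw -1.3997031 turn 1.5647031 turn mod pi 1.5647031
```

```bash
python3 -c "
from cell import bot
print(bot.job_done())"
```

```text
the job is handed in; nothing more can be done
None
```

I turned the left wing, which was the open one, clockwise by about 1.35 rad. I then released it, raised the gripper clear and handed the job in at about 6 s of the 29 s allowed.

**Last checks:**
- **Turn:** the wing now measures 1.565 rad, against 1.571 for locked.
- **Drop:** in the side view its blade top fits the lowered height (223 px, against 225 expected for dropped and 218 for up). The already-locked wing read 4 px above its own expected value, so this check is good to only a few pixels.
- **Surroundings:** the other wing is still locked, and the bottle and vial are upright where they were.
- **Forces:** wrist readings taken between moves were about 10 N at most.

**Disagreement:** my estimate of the wing's axis differed from where the closed jaws settled by about 2 mm in x and y. I shifted the tool during the turn to allow for the y part. No check failed.

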